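Fit a sanding drum to the bench spindle sander

ROBOT

A 6-joint arm with a two-finger parallel gripper is mounted at the origin on the work surface. World frame = base frame: x ahead of the robot, y to its left, z up, the work surface at z = 0. Lengths are in mm, angles in rad, forces in N, time in s.
With the tool pointing down it reaches from about 400 to 825 mm from the base axis. Payload 7 kg.
Tool frame: the origin (TCP) lies between the finger pads; the fingertips stand r.tip_reach ahead of it and the grasp point (between the pads) lies 8 mm behind it (r.tip_reach is the distance from the TCP to the fingertips, in mm); z points along the fingers, y is the line along which they close (so a half turn about z gives the same grasp; the last joint's range is limited). The gripper opens to 88 mm and grips with 3 to 60 N. Pads are 19 mm wide; open, the fingers measure 130 mm over their backs; the gripper's body (78 mm by 193 mm) begins 47 mm behind the grasp point.
Start: joints at [-0.826, 0.359, 0.012, 0, -1.224, -0.288], TCP at [297.699, -605.781, 237.561] pointing down, gripper open.
Joint ranges: [-3.07, 3.07], [-1.43, 2.12], [-1.02, 1.25], [-3.03, 1.67], [-3.05, -0], [-3.03, 3.03]. Speed limits (rad/s): [2.39, 2.39, 3.01, 3.14, 3.14, 3.14].

INTERFACE

Orientations are given as [roll, pitch, yaw] about the fixed x, y, z axes, in that order (R = Rz(yaw) Ry(pitch) Rx(roll)).
In Python, from plant import r gives the robot as it stands.
- The arm moves only by the shell command python3 -m crank 'ROWS'. ROWS is JSON, a list of rows, each an object of numbers: "ax", "ay", "az": the turn, a rotation vector about the tool's x, y, z in rad; "tx", "ty", "tz": the shift along the tool's x, y, z in m; "gripper": the opening, from 0 (shut) to 1 (fully open). A call has 1 to 20 rows; each row is the pose to reach, as a shift and turn from the pose commanded when the call began, along the tool's axes at that moment; what a row does not reach only later rows make up. A row lasts 1/8 s, in which the tool goes at most 62.5 mm and 10.7 degrees, less where a joint would pass 70% of its speed; a pose out of reach is approached as far as the arm can. A call with a gripper value outside its range is refused whole. The fingers move at their own pace and stop on an object; the grip force is fixed at half the most. Time passes only in rows, so rows that repeat a pose let the fingers close. It gives the time, the measured TCP pose, the force, the opening and the grip force at its end, in the units of the state.
- r.get_state(): the state, without advancing time (a new reading comes with each control period).
- r.grab_frame(name): name is "scene" or "top" or "wrist"; returns a dict with "img" (400x640x3 uint8, red, green, blue), "fx", "fy", "cx", "cy" (pixels), "dist_coeffs" ([k1, k2, p1, p2, k3] as OpenCV has them; the pictures are not rectified), "rvec" (rotation vector, rad) and "tvec" (3), from world to camera coordinates, as OpenCV has them. Camera axes: x right, y down, z forward; pixel columns grow to the right and rows downward; lengths in mm; the calibration is good to about 2 mm. A picture is of the moment at which its call begins. There is no depth.
- r.job_done(): hands the job in; it is judged then, once.
The state is a dict: "time": time; "q": joint angles; "joint_vel": joint speeds; "joint_torque": joint torques, N m; "tcp_pos": TCP position; "tcp_rot": TCP orientation; "force": force on the tool from outside, world axes, zero at the start; "ft_torque": the same for the moment, N m; "width": finger opening in mm; "finger_force": force on a finger pad.
Only numpy, scipy, OpenCV 4.12 (cv2) and the standard library are available. Lean on these libraries where they do the work, as an engineer would, in place of code of your own. Each camera call takes 0.05 s, during which the arm holds its last target. There are 200 camera calls.

TASK

Fit the red sanding drum to the spindle sander: draw it off its sloping peg, lower it in the grip over the upright spindle (do not let it drop) and, pressing only lightly, turn it until the notches in its foot find the drive pin and it goes fully home on the flange. Let go of it there, standing upright. Leave the blue drum, the nut (I will put it on afterwards), the cleaning stick and the carved strip where they are.

Things in the scene. Friction and masses are not known exactly. Their poses are not given: they have to be found in the camera images.
- red_drum: Drum to fit: 51 mm diameter, 115 mm long, about 0.3 kg, red sleeve, a 23 mm bore right through. Its lowest 10 mm are a steel foot cut by two crossed notches, 11 mm wide, 10 mm deep, right across the underside along the drum's own x and y (a quarter turn looks the same). Origin: centre of the foot's underside; z runs along the axis to the top end. Starts on either rack peg, tilted with it.
- red_drum_top (a point): Centre of the red drum's top end, 115 mm from its origin along its axis.
- blue_drum: A drum of the same shape and size with a blue sleeve, on the other peg of the rack, 130 mm away; leave it there.
- drum_rack: Fixed plywood rack, its front turned to the sander, 284 mm wide (y), 130 mm deep (x). Its board slopes 30 degrees towards its front (-x). Two pegs, 21 mm in diameter, 82 mm long, stand square out of it at y = +65 and -65 mm, so they lean 30 degrees from upright towards the rack's -x; they leave the board 58 mm above the bench. Origin: centre of its underside, below the middle between the pegs.
- sander: Fixed spindle sander: a grey cast table 290 mm deep (x), 370 mm wide (y), its top 45 mm above the bench, with a round throat 80 mm across and 33 mm deep in its middle, out of which the spindle stands. Origin: on the spindle's axis at bench height.
- spindle_seat (a point): Centre of the top of the 48 mm steel flange at the spindle's foot, 21 mm above the bench: where the drum's origin ends up; z up. A square brass drive pin, 8 mm thick, 42 mm long, crosses the spindle and lies on the flange. Its direction varies and is not measured; a motor brake holds it. If its notches miss the pin a drum stops 8 mm high; turned at 3 to 10 N it drops on within a quarter turn.
- spindle_tip (a point): Top end of the upright steel spindle, on its axis, 139 mm above the seat (160 mm above the bench). The spindle is 20 mm in diameter, its top 10 mm tapering to 12 mm; about 24 mm of it stands out of a drum that is home.
- clamp_nut: Black knurled clamping nut, 48 mm in diameter, 28 mm high, standing on the sander's table; origin in the middle of its underside; not used now, leave it.
- cleaning_stick: Tan rubber cleaning stick, 38 x 150 x 38 mm, lying on the sander's table; origin in the middle of its underside; leave it.
- carved_strip: Dark carved wooden strip, 160 x 50 x 22 mm, on the bench between rack and sander; origin in the middle of its underside; leave it.
Not all that is in view belongs to the job. Of the things that look like the red_drum, the middle-sized one is meant.

How it is judged (in metres and radians):
On the way, in this order (a step that is already met when the one before it is completed fails the run):
1. the red drum has been drawn clear of its peg (distance of red_drum from where it was at the start of the episode above 0.1 m), for 0.1 s.
2. the red drum, still held in the fingers, has been lowered round the spindle until its foot is within 12 mm of the flange (horizontal distance between red_drum and spindle_seat below 0.005 m and z of red_drum in the frame of spindle_seat below 0.012 m and angle between red_drum's own z axis and vertical below 0.1 rad and contact force between the fingers and red_drum above 1 N), for 0.1 s.
At the end, for the whole second after the job is handed in: The red drum stands upright (within 3 degrees) round the spindle, its foot within 3 mm of the flange and 4 mm of the axis, notches over the drive pin, at rest and released; the bystanders are within 15 mm of where they started (horizontal distance between red_drum and spindle_seat below 0.004 m and z of red_drum in the frame of spindle_seat between -0.003 and 0.003 m and angle between red_drum's own z axis and vertical below 0.05 rad and linear speed of red_drum below 0.02 m/s and contact force between the fingers and red_drum below 0.1 N and distance of each of blue_drum, clamp_nut, cleaning_stick, carved_strip from where it was at the start of the episode below 0.015 m); the robot touches nothing.
It fails at once if the drum is rammed onto the sander (more than 80 N) (contact force between red_drum and sander above 80 N).
It fails at once if the blue drum is moved more than 15 mm (distance of blue_drum from where it was at the start of the episode above 0.015 m).
It fails at once if the clamping nut is moved more than 15 mm (distance of clamp_nut from where it was at the start of the episode above 0.015 m).
It fails at once if the cleaning stick is moved more than 15 mm (distance of cleaning_stick from where it was at the start of the episode above 0.015 m).
It fails at once if the carved strip is moved more than 15 mm (distance of carved_strip from where it was at the start of the episode above 0.015 m).
It also fails if it takes over 54 s, if anything falls off the work surface, if the arm or the gripper's body presses on something with over 40 N, if the wrist force passes 120 N, or if a joint passes its speed limit or range.

## Working session

There is one attempt and no reset: what is moved stays moved. The work goes in short steps, Python scripts to look and compute and a shell command to move; the robot and the scene stay as the last step left them, time stands still between calls to the robot, and variables do not carry over. Pictures are saved under pics/ and viewed, at most 10 in all, crops included, and the job is handed in when it is done.

```bash
ls; mkdir -p pics; cat > h.py <<'E'
import numpy as np, cv2
from plant import r
def grab(n,f=None):
    d=r.grab_frame(n)
    if f: cv2.imwrite('pics/'+f,cv2.cvtColor(np.array(d['img']),cv2.COLOR_RGB2BGR))
    return d
def ray(d,uv):
    K=np.array([[d['fx'],0,d['cx']],[0,d['fy'],d['cy']],[0,0,1.]])
    p=cv2.undistortPoints(np.array(uv,float).reshape(-1,1,2),K,np.array(d['dist_coeffs'],float)).reshape(-1,2)
    R=cv2.Rodrigues(np.array(d['rvec'],float))[0];t=np.array(d['tvec'],float).ravel()
    v=np.c_[p,np.ones(len(p))]@R
    return -R.T@t, v/np.linalg.norm(v,axis=1)[:,None]
def plane(d,uv,z):
    c,v=ray(d,uv); return c+v*((z-c[2])/v[:,2])[:,None]
def proj(d,P):
    K=np.array([[d['fx'],0,d['cx']],[0,d['fy'],d['cy']],[0,0,1.]])
    return cv2.projectPoints(np.array(P,float).reshape(-1,1,3),np.array(d['rvec'],float),np.array(d['tvec'],float),K,np.array(d['dist_coeffs'],float))[0].reshape(-1,2)
def tri(d1,a,d2,b):
    c1,v1=ray(d1,[a]);c2,v2=ray(d2,[b]);A=np.c_[v1[0],-v2[0]]
    s=np.linalg.lstsq(A,c2-c1,rcond=None)[0];p=c1+s[0]*v1[0];q=c2+s[1]*v2[0]
    return (p+q)/2,np.linalg.norm(p-q)
E
python3 - <<'E'
from h import *
import pickle
D={n:grab(n,n+'1.png') for n in('scene','top')}
pickle.dump(D,open('D.pkl','wb'))
print(r.tip_reach,r.get_state())
for n,d in D.items(): print(n,d['fx'],ray(d,[[320,200]]))
E
```

```text
pics
11.0 {'time': 0.1, 'q': array([-8.25908110e-01,  3.59287431e-01,  1.11757425e-02, -2.75097125e-04,
       -1.22409771e+00, -2.88102708e-01]), 'joint_vel': array([-0.00062613, -0.00097504,  0.00137129,  0.00244827, -0.00049029,
        0.00050659]), 'joint_torque': array([-1.87337064e-03, -5.84162343e+01,  2.93749487e+01,  7.01556802e+00,
        1.01473005e-02, -7.04606600e-05]), 'tcp_pos': array([ 297.51282679, -605.44612711,  236.75138571]), 'tcp_rot': array([ 3.14016433e+00, -1.53566236e-04, -2.68490069e+00]), 'force': array([-0.24048805, -0.58927016,  0.97432128]), 'ft_torque': array([ 0.01746277,  0.04099758, -0.02629529]), 'finger_force': 0.0, 'width': 87.53293946853859}
scene 433.8584958899519 (array([1072.10250061,  530.3188034 ,  706.91282659]), array([[-0.60961529, -0.53496381, -0.58496404]]))
top 505.6300753874163 (array([ 255.49897139,    1.84752994, 1603.01309044]), array([[ 0.16719092,  0.01636501, -0.98578871]]))
```

View pics/scene1.png

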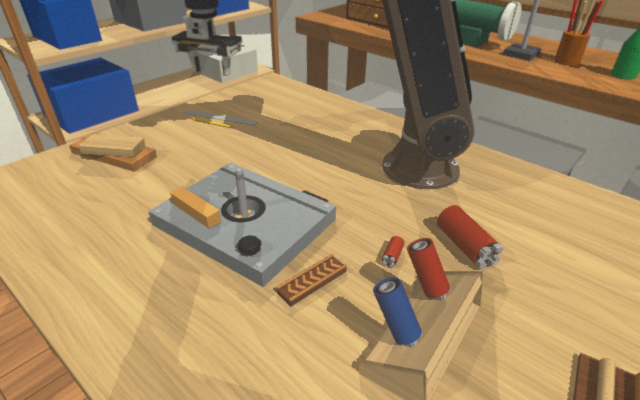

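View pics/top1.png

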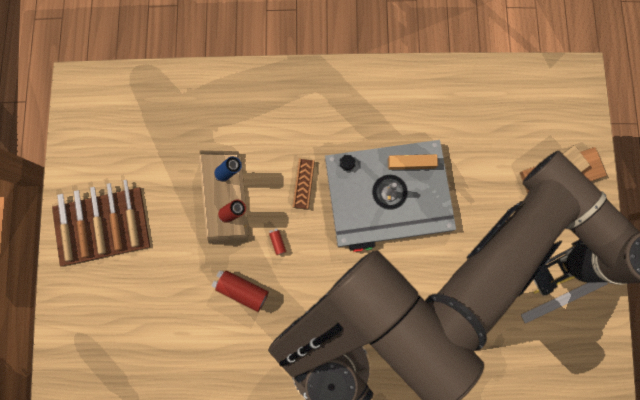

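The red candidates in the scene picture are the small drum lying at (394,250), the drum standing on the rack peg at (428,268), and the large drum lying at (468,236). The one on the peg is the middle-sized one. The blue drum is on the other peg, and the sander spindle is at (240,190) in scene and about (392,190) in top. I'll confirm with one enlarged crop.

```bash
python3 - <<'E'
from h import *
import pickle
D=pickle.load(open('D.pkl','rb'))
s=cv2.cvtColor(D['scene']['img'],cv2.COLOR_RGB2BGR);t=cv2.cvtColor(D['top']['img'],cv2.COLOR_RGB2BGR)
R=lambda im,x,y,w,h,k:cv2.resize(im[y:y+h,x:x+w],None,fx=k,fy=k,interpolation=cv2.INTER_CUBIC)
a=R(s,370,200,133,100,3); a2=R(t,195,145,66,50,6)[:300,:400]
b=R(s,200,150,80,60,5);b2=R(t,360,160,66,50,6)
def g(x):
    o=np.zeros((300,400,3),np.uint8);x=x[:300,:400];o[:x.shape[0],:x.shape[1]]=x;return o
cv2.imwrite('pics/crop1.png',np.vstack([np.hstack([g(a),g(a2)]),np.hstack([g(b),g(b2)])]))
# red masks
for n,d in D.items():
    h=cv2.cvtColor(d['img'],cv2.COLOR_RGB2HSV)
    for c,m in(('red',((h[...,0]<6)|(h[...,0]>174))&(h[...,1]>150)&(h[...,2]>60)),('blue',(h[...,0]>105)&(h[...,0]<125)&(h[...,1]>120))):
        k,l,st,ce=cv2.connectedComponentsWithStats(m.astype(np.uint8))
        for i in range(1,k):
            if st[i,4]>60: print(n,c,st[i],ce[i].round(1))
E
```

```text
scene red [568   0   9  32  85] [572.2  14.7]
scene red [585   0  18  33  90] [594.3  15. ]
scene red [443 206  51  44 493] [467.2 225.3]
scene red [387 237  16  22 189] [395.1 247. ]
scene red [416 244  34  53 832] [433.5 272.1]
scene blue [  20    0   81   49 2973] [62.  21.2]
scene blue [215   0  33  15 362] [230.4   5.6]
scene blue [  40   58   98   75 4856] [88.9 93.1]
scene blue [390 286  31  57 800] [405.  315.7]
top red [219 201  21  21 211] [226.8 213. ]
top red [270 231  15  23 206] [277.1 242.2]
top red [ 216  272   52   39 1045] [241.1 290.3]
top blue [215 160  21  20 200] [223.1 171.6]
```

View pics/crop1.png

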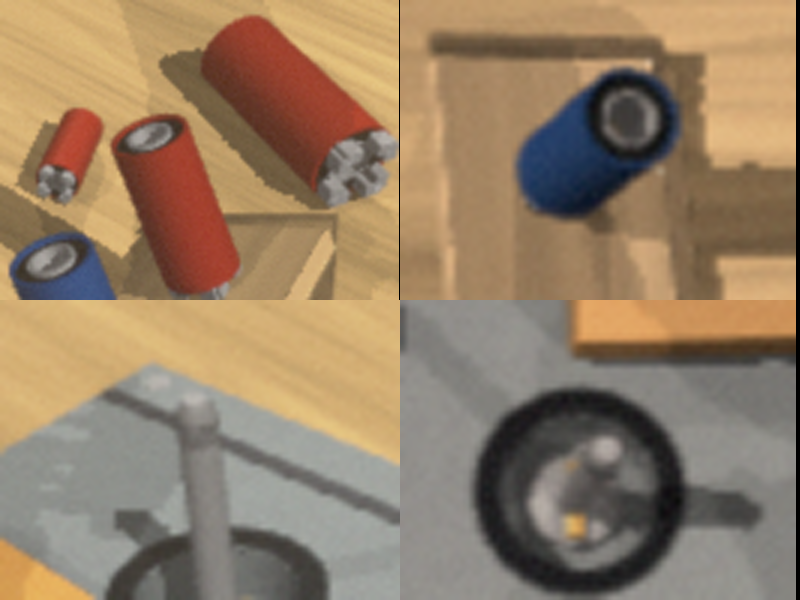

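The crop confirms the choice: the middle-sized red drum on the peg has its bore at about (420,245) in scene. The brass pin ends show at top (388.3,187.5) and (389.2,197.5), and the spindle tip at top (393.7,185), scene (239.4,169.6).

```bash
python3 - <<'E'
from h import *
import pickle
np.set_printoptions(suppress=True,precision=1)
D=pickle.load(open('D.pkl','rb'));s,t=D['scene'],D['top']
h=cv2.cvtColor(t['img'],cv2.COLOR_RGB2HSV)
B={}
for n,(x,y) in dict(blue=(232.9,164.2),red=(236,205.5)).items():
    # top disc = dark ring + bore: fit on dark pixels (v<60)
    w=np.zeros(h.shape[:2],np.uint8);cv2.circle(w,(round(x),round(y)),9,1,-1)
    m=(w>0)&(h[...,2]<60); ys,xs=np.nonzero(m); e=cv2.minEnclosingCircle(np.c_[xs,ys].astype(np.float32))
    B[n]=e[0]; print(n,e,len(xs),(xs.mean(),ys.mean()))
print('blue top',plane(t,[B['blue']],157.6),tri(t,B['blue'],s,(386.4,285.8)))
print('red top',plane(t,[B['red']],157.6),tri(t,B['red'],s,(419.7,244.8)))
print('tip',plane(t,[[393.3,184.8]],160),tri(t,(393.3,184.8),s,(239.2,169.4)))
print('pin',plane(t,[[388.3,187.3],[389.0,197.3]],29))
# throat centre from dark rim
print('throat',plane(t,[[(579-400)/6+360-.4,(490-300)/6+160-.4]],45))
E
```

```text
blue ((232.0, 165.0), 8.062357902526855) 90 (np.float64(232.6), np.float64(164.2888888888889))
red ((237.0, 207.5), 7.159010887145996) 65 (np.float64(236.58461538461538), np.float64(207.43076923076924))
blue top [[608.9 284.  157.6]] (array([609.8, 281.3, 159.5]), np.float64(5.545999988547599))
red top [[481.9 267.3 157.6]] (array([481.9, 266.3, 159.8]), np.float64(1.3685248914670745))
tip [[ 542.1 -187.7  160. ]] (array([ 542.2, -188. ,  163.4]), np.float64(2.1265265792511183))
pin [[ 560.3 -188.8   29. ]
 [ 528.1 -190.    29. ]]
throat [[ 544.5 -190.    45. ]]
```

```bash
cat >> h.py <<'E'
from scipy.spatial.transform import Rotation as Ro
def pose(): 
    s=r.get_state(); return np.array(s['tcp_pos']),Ro.from_euler('xyz',s['tcp_rot'])
def go(P,Rt,pr=True):
    p,R=pose(); t=R.inv().apply(np.array(P)-p)/1000; a=(R.inv()*Rt).as_rotvec()
    print('t',t.round(4),'a',a.round(3),'deg',np.degrees(np.linalg.norm(a)).round(1)); return t,a
YAW=np.arctan2(16.7,127.0)      # rack row direction
AX=np.array([.5*np.sin(YAW),-.5*np.cos(YAW),np.cos(np.pi/6)])  # drum axis on peg
TOP=np.array([481.9,267.,157.6])
def RT(z,y):
    z=np.array(z,float);z/=np.linalg.norm(z);y=np.array(y,float);y-=z*(y@z);y/=np.linalg.norm(y)
    return Ro.from_matrix(np.c_[np.cross(y,z),y,z])
RG=RT(-AX,[np.sin(YAW),-np.cos(YAW),0]) # closing in lean plane
def down(yaw): return Ro.from_euler('xyz',[np.pi,0,yaw])
E
python3 - <<'E'
from h import *
go(TOP+90*AX,RG); print(TOP+90*AX, RG.as_euler('xyz'))
go([400,-300,330],down(-1.6))
E
```

```text
t [-0.5358  0.6591  0.0021] a [ 0.121 -0.729 -2.729] deg 162.0
[487.76681802 222.38407856 235.54228634] [-2.61799388  0.          0.13074592]
t [-0.2267  0.2291 -0.093 ] a [ 1.000e-03  1.000e-03 -1.085e+00] deg 62.2
```

```bash
python3 -m crank '[{"tx":-0.27,"ty":0.33,"tz":-0.07,"az":-1.4,"gripper":1},{"tx":-0.27,"ty":0.33,"tz":-0.07,"az":-1.4,"gripper":1},{"tx":-0.27,"ty":0.33,"tz":-0.07,"az":-1.4,"gripper":1},{"tx":-0.27,"ty":0.33,"tz":-0.07,"az":-1.4,"gripper":1},{"tx":-0.27,"ty":0.33,"tz":-0.07,"az":-1.4,"gripper":1},{"tx":-0.27,"ty":0.33,"tz":-0.07,"az":-1.4,"gripper":1},{"tx":-0.27,"ty":0.33,"tz":-0.07,"az":-1.4,"gripper":1},{"tx":-0.27,"ty":0.33,"tz":-0.07,"az":-1.4,"gripper":1},{"tx":-0.27,"ty":0.33,"tz":-0.07,"az":-1.4,"gripper":1}]'
python3 - <<'E'
from h import *
print(r.get_state()['q'],r.get_state()['force']); go(TOP+90*AX,RG)
E
```

```text
[-8.25908110e-01  3.59287431e-01  1.11757425e-02 -2.75097125e-04
 -1.22409771e+00 -2.88102708e-01] [-0.24048805 -0.58927016  0.97432128]
t [-0.5358  0.6591  0.0021] a [ 0.121 -0.729 -2.729] deg 162.0invalid input at $[0]: expected keys ax, ay, az, tx, ty, tz, gripper
```

```bash
python3 -m crank '[{"ax":0,"ay":0,"az":-1.4,"tx":-0.27,"ty":0.33,"tz":-0.07,"gripper":1},{"ax":0,"ay":0,"az":-1.4,"tx":-0.27,"ty":0.33,"tz":-0.07,"gripper":1},{"ax":0,"ay":0,"az":-1.4,"tx":-0.27,"ty":0.33,"tz":-0.07,"gripper":1},{"ax":0,"ay":0,"az":-1.4,"tx":-0.27,"ty":0.33,"tz":-0.07,"gripper":1},{"ax":0,"ay":0,"az":-1.4,"tx":-0.27,"ty":0.33,"tz":-0.07,"gripper":1},{"ax":0,"ay":0,"az":-1.4,"tx":-0.27,"ty":0.33,"tz":-0.07,"gripper":1},{"ax":0,"ay":0,"az":-1.4,"tx":-0.27,"ty":0.33,"tz":-0.07,"gripper":1},{"ax":0,"ay":0,"az":-1.4,"tx":-0.27,"ty":0.33,"tz":-0.07,"gripper":1}]'
python3 - <<'E'
from h import *
print(r.get_state()['q'],r.get_state()['force']); go(TOP+90*AX,RG)
E
```

```text
time: 1.1
tcp_pos: [395.5, -187.3, 308.5]
tcp_rot: [-3.139, -0.0, -1.275]
force: [-0.3, 0.1, 1.2]
width: 88.0
finger_force: 0.0
[ 1.12136246e-02 -9.10195824e-02 -3.57961293e-01 -3.19086759e-04
 -1.30149820e+00  2.85157783e-01] [-0.2775526   0.13518438  1.23072826]
t [-0.3649 -0.2077  0.0733] a [ 0.432 -0.369 -1.37 ] deg 85.0
```

```bash
python3 -m crank '[{"ax":0.43,"ay":-0.37,"az":-1.37,"tx":-0.365,"ty":-0.208,"tz":0.073,"gripper":1},{"ax":0.43,"ay":-0.37,"az":-1.37,"tx":-0.365,"ty":-0.208,"tz":0.073,"gripper":1},{"ax":0.43,"ay":-0.37,"az":-1.37,"tx":-0.365,"ty":-0.208,"tz":0.073,"gripper":1},{"ax":0.43,"ay":-0.37,"az":-1.37,"tx":-0.365,"ty":-0.208,"tz":0.073,"gripper":1},{"ax":0.43,"ay":-0.37,"az":-1.37,"tx":-0.365,"ty":-0.208,"tz":0.073,"gripper":1},{"ax":0.43,"ay":-0.37,"az":-1.37,"tx":-0.365,"ty":-0.208,"tz":0.073,"gripper":1},{"ax":0.43,"ay":-0.37,"az":-1.37,"tx":-0.365,"ty":-0.208,"tz":0.073,"gripper":1},{"ax":0.43,"ay":-0.37,"az":-1.37,"tx":-0.365,"ty":-0.208,"tz":0.073,"gripper":1},{"ax":0.43,"ay":-0.37,"az":-1.37,"tx":-0.365,"ty":-0.208,"tz":0.073,"gripper":1},{"ax":0.43,"ay":-0.37,"az":-1.37,"tx":-0.365,"ty":-0.208,"tz":0.073,"gripper":1}]'
python3 - <<'E'
from h import *
import pickle
print(r.get_state()['q'],r.get_state()['force']); go(TOP+90*AX,RG)
d=grab('wrist','w1.png');pickle.dump(d,open('w1.pkl','wb'))
print(proj(d,[TOP,TOP-115*AX]),ray(d,[[320,200]]))
E
```

```text
time: 2.35
tcp_pos: [491.0, 217.8, 234.4]
tcp_rot: [-2.62, 0.006, 0.117]
force: [-0.8, -0.4, 0.2]
width: 87.8
finger_force: 0.0
[ 0.39309778  0.13497716 -0.18743019 -0.55178128 -1.16009119  1.49521004] [-0.83723874 -0.35519149  0.18316667]
t [-0.0027 -0.0048  0.0015] a [ 0.002 -0.002 -0.015] deg 0.9
[[317.50779406 210.15713175]
 [318.88076193 179.54875818]] (array([568.79371396, 154.13763455, 362.1140468 ]), array([[-0.31944868,  0.45397846, -0.83177888]]))
```

View pics/w1.png

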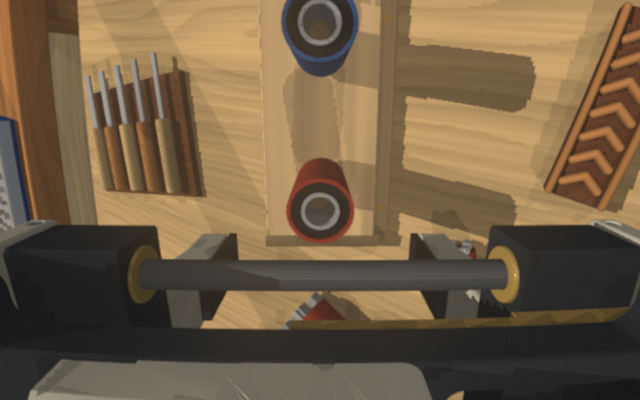

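The red bore is centred at about (320,211) in the wrist picture, 3 px from the prediction, and the blue one is at (320,21). I'll refine the top centre and row yaw from the inner ring of each.

```bash
python3 - <<'E'
from h import *
import pickle
np.set_printoptions(suppress=True,precision=2)
d=pickle.load(open('w1.pkl','rb'));D=pickle.load(open('D.pkl','rb'))
h=cv2.cvtColor(d['img'],cv2.COLOR_RGB2HSV);C={}
for n,(x,y) in dict(red=(320,211),blue=(320,21)).items():
    w=np.zeros(h.shape[:2],np.uint8);cv2.circle(w,(x,y),22,1,-1)
    m=((w>0)&(h[...,2]>110)&(h[...,1]<60)).astype(np.uint8)
    c=max(cv2.findContours(m,cv2.RETR_EXTERNAL,cv2.CHAIN_APPROX_NONE)[0],key=cv2.contourArea)
    e=cv2.fitEllipse(cv2.convexHull(c));C[n]=e[0];print(n,e)
p=plane(d,[C['red'],C['blue']],157.6);v=p[1]-p[0]
print(p,np.linalg.norm(v),np.arctan2(v[1],v[0]))
s=min(1,1);print(tri(d,C['red'],D['scene'],(419.7,244.8)),tri(d,C['red'],D['top'],(236.6,207.4)))
# rack edges: direction
print(plane(d,[[265,60],[268,235],[397,20],[380,235]],58))
E
```

```text
red ((319.8055419921875, 210.8664093017578), (36.552459716796875, 38.10478210449219), 98.9869155883789)
blue ((319.6279602050781, 21.006696701049805), (42.86532211303711, 43.971439361572266), 0.002025674097239971)
[[481.88 265.   157.6 ]
 [610.83 279.47 157.6 ]] 129.76166832750877 0.11170736791395632
(array([481.68, 264.98, 158.49]), np.float64(1.2345655155080013)) (array([481.7, 267.5, 155.7]), np.float64(3.068813522762417))
[[592.29 405.73  58.  ]
 [388.06 388.82  58.  ]
 [632.4  262.33  58.  ]
 [432.9  246.85  58.  ]]
```

```bash
sed -i 's/^YAW=.*/YAW=0.112/; s/^TOP=.*/TOP=np.array([481.9,265.2,157.6])/' h.py; python3 - <<'E'
from h import *
for k in(50,-20): go(TOP+k*AX,RG)
E
```

```text
t [-0.0033 -0.003   0.0408] a [0.002 0.007 0.002] deg 0.4
t [-0.0028 -0.0032  0.1108] a [0.002 0.007 0.002] deg 0.4
```

```bash
python3 -m crank '[{"ax":0.002,"ay":0.007,"az":0.002,"tx":-0.003,"ty":-0.003,"tz":0.03,"gripper":1},{"ax":0.002,"ay":0.007,"az":0.002,"tx":-0.003,"ty":-0.003,"tz":0.04,"gripper":1},{"ax":0.002,"ay":0.007,"az":0.002,"tx":-0.003,"ty":-0.003,"tz":0.04,"gripper":1},{"ax":0.002,"ay":0.007,"az":0.002,"tx":-0.003,"ty":-0.003,"tz":0.04,"gripper":1}]'
python3 - <<'E'
from h import *
go(TOP-20*AX,RG)
E
```

```text
time: 2.9
tcp_pos: [485.7, 240.2, 202.3]
tcp_rot: [-2.617, -0.002, 0.115]
force: [1.3, -0.5, -1.0]
width: 87.5
finger_force: 0.0
t [-0.001   0.0005  0.0713] a [-0.001 -0.     0.004] deg 0.2
```

```bash
python3 -m crank '[{"ax":0,"ay":0,"az":0.003,"tx":-0.001,"ty":0,"tz":0.03,"gripper":1},{"ax":0,"ay":0,"az":0.003,"tx":-0.001,"ty":0,"tz":0.06,"gripper":1},{"ax":0,"ay":0,"az":0.003,"tx":-0.001,"ty":0,"tz":0.071,"gripper":1},{"ax":0,"ay":0,"az":0.003,"tx":-0.001,"ty":0,"tz":0.071,"gripper":1}]'
python3 - <<'E'
from h import *
go(TOP-20*AX,RG)
E
python3 -m crank '[{"ax":0,"ay":0,"az":0,"tx":0,"ty":0,"tz":0,"gripper":0.5},{"ax":0,"ay":0,"az":0,"tx":0,"ty":0,"tz":0,"gripper":0.45},{"ax":0,"ay":0,"az":0,"tx":0,"ty":0,"tz":0,"gripper":0.4},{"ax":0,"ay":0,"az":0,"tx":0,"ty":0,"tz":0,"gripper":0.4},{"ax":0,"ay":0,"az":0,"tx":0,"ty":0,"tz":0,"gripper":0.4},{"ax":0,"ay":0,"az":0,"tx":0,"ty":0,"tz":0,"gripper":0.4}]'
```

```text
time: 3.4
tcp_pos: [480.4, 275.5, 140.0]
tcp_rot: [-2.617, 0.001, 0.113]
force: [-0.0, 0.4, -0.1]
width: 87.5
finger_force: 0.0
t [ 0.0004  0.0002 -0.0004] a [-0.001  0.001  0.001] deg 0.1
time: 4.15
tcp_pos: [480.4, 275.4, 140.2]
tcp_rot: [-2.617, 0.0, 0.113]
force: [-0.4, -2.8, 2.2]
width: 50.7
finger_force: 30.0
```

```bash
python3 -m crank '[{"ax":0,"ay":0,"az":0,"tx":0,"ty":0,"tz":-0.015,"gripper":0.4},{"ax":0,"ay":0,"az":0,"tx":0,"ty":0,"tz":-0.03,"gripper":0.4},{"ax":0,"ay":0,"az":0,"tx":0,"ty":0,"tz":-0.05,"gripper":0.4},{"ax":0,"ay":0,"az":0,"tx":0,"ty":0,"tz":-0.075,"gripper":0.4},{"ax":0,"ay":0,"az":0,"tx":0,"ty":0,"tz":-0.1,"gripper":0.4},{"ax":0,"ay":0,"az":0,"tx":0,"ty":0,"tz":-0.125,"gripper":0.4},{"ax":0,"ay":0,"az":0,"tx":0,"ty":0,"tz":-0.14,"gripper":0.4},{"ax":0,"ay":0,"az":0,"tx":0,"ty":0,"tz":-0.14,"gripper":0.4}]'
python3 - <<'E'
from h import *
grab('wrist','w2.png')
print(r.get_state()['q'])
# over spindle: drum foot at tip+60 -> TCP z = 160+60+115-20
go([543,-189,320],down(0.1)); go([543,-189,320],down(-.7))
E
```

```text
time: 5.15
tcp_pos: [488.5, 205.4, 262.3]
tcp_rot: [-2.617, -0.001, 0.112]
force: [0.2, -0.2, -3.0]
width: 50.3
finger_force: 30.0
[ 0.37318395  0.10210452 -0.16573029 -0.54420714 -1.20961729  1.48213136]
t [ 0.0104  0.3153 -0.2506] a [-0.525  0.004  0.012] deg 30.1
t [ 0.0104  0.3153 -0.2506] a [-0.495  0.213  0.793] deg 54.9
```

View pics/w2.png

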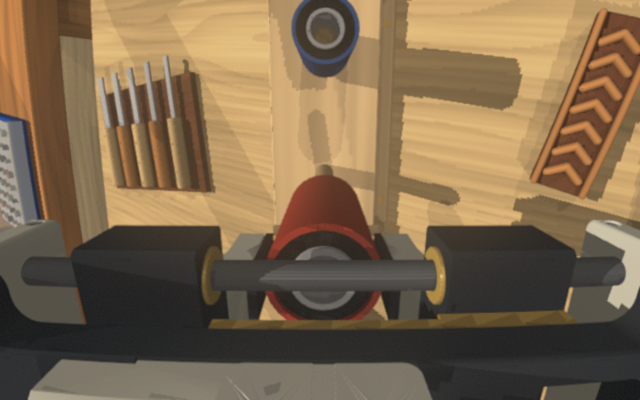

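The drum is held squarely (ring centred at about (324,285)) and clear of the peg, whose tip shows at (325,172). The blue drum is untouched.

```bash
python3 -m crank '[{"ax":-0.05,"ay":0,"az":0,"tx":0,"ty":0.03,"tz":-0.04,"gripper":0.4},{"ax":-0.12,"ay":0,"az":0,"tx":0.001,"ty":0.06,"tz":-0.07,"gripper":0.4},{"ax":-0.2,"ay":0,"az":0,"tx":0.002,"ty":0.095,"tz":-0.1,"gripper":0.4},{"ax":-0.27,"ay":0,"az":0,"tx":0.003,"ty":0.13,"tz":-0.125,"gripper":0.4},{"ax":-0.34,"ay":0,"az":0,"tx":0.004,"ty":0.165,"tz":-0.15,"gripper":0.4},{"ax":-0.41,"ay":0.001,"az":0.004,"tx":0.006,"ty":0.2,"tz":-0.175,"gripper":0.4},{"ax":-0.47,"ay":0.002,"az":0.008,"tx":0.008,"ty":0.24,"tz":-0.2,"gripper":0.4},{"ax":-0.525,"ay":0.004,"az":0.012,"tx":0.01,"ty":0.28,"tz":-0.228,"gripper":0.4},{"ax":-0.525,"ay":0.004,"az":0.012,"tx":0.0104,"ty":0.305,"tz":-0.244,"gripper":0.4},{"ax":-0.525,"ay":0.004,"az":0.012,"tx":0.0104,"ty":0.315,"tz":-0.2506,"gripper":0.4},{"ax":-0.525,"ay":0.004,"az":0.012,"tx":0.0104,"ty":0.315,"tz":-0.2506,"gripper":0.4},{"ax":-0.525,"ay":0.004,"az":0.012,"tx":0.0104,"ty":0.315,"tz":-0.2506,"gripper":0.4}]'
python3 - <<'E'
from h import *
import pickle
print(r.get_state()['q'])
D={n:grab(n) for n in('scene','top','wrist')};pickle.dump(D,open('D2.pkl','wb'))
p,R=pose();a=-R.apply([0,0,1]);top=p+20*a
print(p, a); 
for n in D: print(n,proj(D[n],[top,top-115*a,[543,-189,160]]))
s=cv2.cvtColor(D['scene']['img'],cv2.COLOR_RGB2BGR);w=cv2.cvtColor(D['wrist']['img'],cv2.COLOR_RGB2BGR)
c=cv2.resize(s[60:210,170:320],(600,600),interpolation=cv2.INTER_CUBIC)
cv2.imwrite('pics/c2.png',c)
E
```

```text
time: 6.7
tcp_pos: [543.3, -187.8, 319.8]
tcp_rot: [-3.141, 0.0, 0.101]
force: [-0.2, 0.3, -2.2]
width: 50.5
finger_force: 30.0
[ 7.28738121e-03  1.51592322e-01 -8.04798436e-02 -2.63949756e-04
 -1.33910528e+00  1.66425147e+00]
[ 543.36200603 -187.76993515  320.285977  ] [-3.66170463e-04  1.18626326e-04  9.99999926e-01]
scene [[230.81970227  98.11360462]
 [236.55208661 146.44028333]
 [239.25735739 170.6909236 ]]
top [[402.10974565 170.44427727]
 [396.25228197 179.72359471]
 [393.74865039 184.49150957]]
wrist [[325.20465778 279.19834282]
 [324.09346619 204.88153806]
 [325.03979292 186.48067591]]
```

View pics/c2.png

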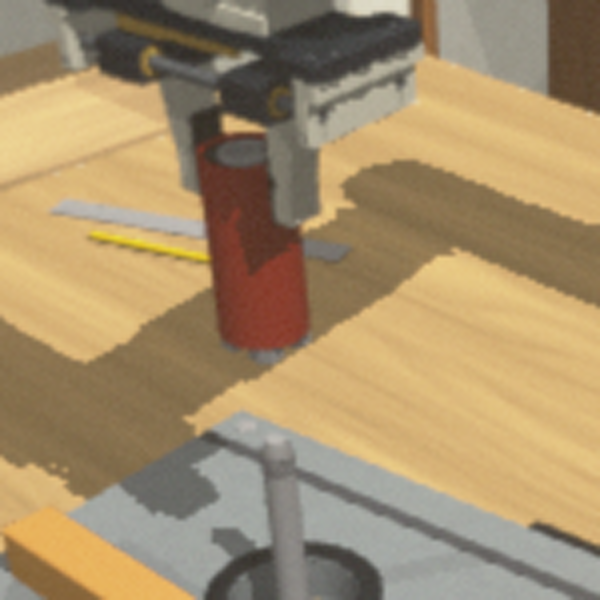

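The crop shows the drum upright above the spindle tip at (278,438), with one foot leg facing the camera at (268,354). So the notches lie at about 9° azimuth, and the pin is at about 2°. I'll turn roughly −7° and lower onto the taper.

```bash
python3 - <<'E'
from h import *
go([543.2,-188.8,248],down(0.101-.12))
E
python3 -m crank '[{"ax":0,"ay":0,"az":0.06,"tx":0,"ty":0.001,"tz":0.025,"gripper":0.4},{"ax":0,"ay":0,"az":0.12,"tx":0,"ty":0.001,"tz":0.045,"gripper":0.4},{"ax":0,"ay":0,"az":0.12,"tx":0,"ty":0.001,"tz":0.06,"gripper":0.4},{"ax":0,"ay":0,"az":0.12,"tx":0,"ty":0.001,"tz":0.066,"gripper":0.4},{"ax":0,"ay":0,"az":0.12,"tx":0,"ty":0.001,"tz":0.07,"gripper":0.4},{"ax":0,"ay":0,"az":0.12,"tx":0,"ty":0.001,"tz":0.073,"gripper":0.4}]'
```

```text
t [-0.0003  0.001   0.0723] a [ 0.   -0.    0.12] deg 6.9
time: 7.6
tcp_pos: [543.8, -189.6, 247.6]
tcp_rot: [3.141, -0.001, -0.019]
force: [-0.8, 0.3, -3.1]
width: 51.1
finger_force: 30.0
```

```bash
python3 -m crank '[{"ax":0,"ay":0,"az":0,"tx":0,"ty":0,"tz":0.003,"gripper":0.4},{"ax":0,"ay":0,"az":0,"tx":0,"ty":0,"tz":0.006,"gripper":0.4},{"ax":0,"ay":0,"az":0,"tx":0,"ty":0,"tz":0.006,"gripper":0.4}]'
python3 -m crank '[{"ax":0,"ay":0,"az":0,"tx":0,"ty":0,"tz":0.003,"gripper":0.4},{"ax":0,"ay":0,"az":0,"tx":0,"ty":0,"tz":0.006,"gripper":0.4},{"ax":0,"ay":0,"az":0,"tx":0,"ty":0,"tz":0.006,"gripper":0.4}]'
```

```text
time: 7.98
tcp_pos: [543.4, -189.6, 241.1]
tcp_rot: [3.141, 0.0, -0.02]
force: [-0.5, -0.4, -2.6]
width: 50.9
finger_force: 30.0
time: 8.35
tcp_pos: [543.3, -189.6, 234.9]
tcp_rot: [3.141, 0.0, -0.02]
force: [0.2, 0.0, -3.1]
width: 50.5
finger_force: 30.0
```

```bash
python3 -m crank '[{"ax":0,"ay":0,"az":0,"tx":0,"ty":0,"tz":0.008,"gripper":0.4},{"ax":0,"ay":0,"az":0,"tx":0,"ty":0,"tz":0.016,"gripper":0.4},{"ax":0,"ay":0,"az":0,"tx":0,"ty":0,"tz":0.024,"gripper":0.4},{"ax":0,"ay":0,"az":0,"tx":0,"ty":0,"tz":0.03,"gripper":0.4},{"ax":0,"ay":0,"az":0,"tx":0,"ty":0,"tz":0.03,"gripper":0.4}]'
python3 -m crank '[{"ax":0,"ay":0,"az":0,"tx":0,"ty":0,"tz":0.01,"gripper":0.4},{"ax":0,"ay":0,"az":0,"tx":0,"ty":0,"tz":0.02,"gripper":0.4},{"ax":0,"ay":0,"az":0,"tx":0,"ty":0,"tz":0.03,"gripper":0.4},{"ax":0,"ay":0,"az":0,"tx":0,"ty":0,"tz":0.04,"gripper":0.4},{"ax":0,"ay":0,"az":0,"tx":0,"ty":0,"tz":0.04,"gripper":0.4}]'
```

```text
time: 8.98
tcp_pos: [543.1, -189.7, 204.4]
tcp_rot: [3.141, 0.001, -0.02]
force: [-0.3, -4.0, -5.7]
width: 51.0
finger_force: 30.0
time: 9.6
tcp_pos: [542.9, -190.0, 163.7]
tcp_rot: [3.141, 0.001, -0.02]
force: [0.7, -8.5, -6.8]
width: 50.5
finger_force: 30.0
```

```bash
python3 -m crank '[{"ax":0,"ay":0,"az":0,"tx":0,"ty":0.001,"tz":0,"gripper":0.4},{"ax":0,"ay":0,"az":0,"tx":0,"ty":0.001,"tz":0.002,"gripper":0.4},{"ax":0,"ay":0,"az":0,"tx":0,"ty":0.001,"tz":0.002,"gripper":0.4}]'
python3 -m crank '[{"ax":0,"ay":0,"az":0,"tx":0,"ty":0,"tz":0.006,"gripper":0.4},{"ax":0,"ay":0,"az":0,"tx":0,"ty":0,"tz":0.012,"gripper":0.4},{"ax":0,"ay":0,"az":0,"tx":0,"ty":0,"tz":0.018,"gripper":0.4},{"ax":0,"ay":0,"az":0,"tx":0,"ty":0,"tz":0.024,"gripper":0.4},{"ax":0,"ay":0,"az":0,"tx":0,"ty":0,"tz":0.024,"gripper":0.4}]'
```

```text
time: 9.98
tcp_pos: [543.4, -190.4, 162.8]
tcp_rot: [3.142, 0.0, -0.02]
force: [0.1, -1.9, -4.2]
width: 50.6
finger_force: 30.0
time: 10.6
tcp_pos: [543.1, -190.5, 138.4]
tcp_rot: [3.141, 0.001, -0.02]
force: [-0.4, -1.5, -4.2]
width: 51.1
finger_force: 30.0
```

```bash
python3 -m crank '[{"ax":0,"ay":0,"az":0,"tx":0,"ty":0,"tz":0.005,"gripper":0.4},{"ax":0,"ay":0,"az":0,"tx":0,"ty":0,"tz":0.01,"gripper":0.4},{"ax":0,"ay":0,"az":0,"tx":0,"ty":0,"tz":0.01,"gripper":0.4}]'
python3 -m crank '[{"ax":0,"ay":0,"az":0,"tx":0,"ty":0,"tz":0.0015,"gripper":0.4},{"ax":0,"ay":0,"az":0,"tx":0,"ty":0,"tz":0.003,"gripper":0.4},{"ax":0,"ay":0,"az":0,"tx":0,"ty":0,"tz":0.003,"gripper":0.4}]'
python3 -m crank '[{"ax":0,"ay":0,"az":0,"tx":0,"ty":0,"tz":0.001,"gripper":0.4},{"ax":0,"ay":0,"az":0,"tx":0,"ty":0,"tz":0.002,"gripper":0.4},{"ax":0,"ay":0,"az":0,"tx":0,"ty":0,"tz":0.002,"gripper":0.4}]'
```

```text
time: 10.98
tcp_pos: [543.2, -190.6, 128.7]
tcp_rot: [3.141, 0.0, -0.02]
force: [-0.6, -2.6, -4.2]
width: 51.2
finger_force: 30.0
time: 11.35
tcp_pos: [543.5, -190.7, 126.2]
tcp_rot: [3.141, -0.0, -0.02]
force: [-1.5, -2.5, -2.5]
width: 50.9
finger_force: 30.0
time: 11.72
tcp_pos: [543.5, -190.7, 124.2]
tcp_rot: [3.141, -0.0, -0.02]
force: [-1.1, -3.0, -2.4]
width: 50.6
finger_force: 30.0
```

```bash
for i in 1 2; do python3 -m crank '[{"ax":0,"ay":0,"az":0,"tx":0,"ty":0,"tz":0.001,"gripper":0.4},{"ax":0,"ay":0,"az":0,"tx":0,"ty":0,"tz":0.0015,"gripper":0.4},{"ax":0,"ay":0,"az":0,"tx":0,"ty":0,"tz":0.0015,"gripper":0.4}]' | grep -E 'pos|^force'; done
```

```text
tcp_pos: [543.5, -190.6, 122.7]
force: [-0.6, -3.4, -2.1]
tcp_pos: [543.4, -190.6, 121.2]
force: [-1.0, -3.3, -1.1]
```

```bash
for i in 1 2; do python3 -m crank '[{"ax":0,"ay":0,"az":0,"tx":0,"ty":0,"tz":0.001,"gripper":0.4},{"ax":0,"ay":0,"az":0,"tx":0,"ty":0,"tz":0.001,"gripper":0.4}]' | grep -E 'pos|^force'; done
```

```text
tcp_pos: [543.4, -190.6, 120.2]
force: [-0.5, -3.7, -2.6]
tcp_pos: [543.5, -190.6, 119.2]
force: [-0.4, -2.5, -2.3]
```

```bash
for i in 1 2 3; do python3 -m crank '[{"ax":0,"ay":0,"az":0,"tx":0,"ty":0,"tz":0.001,"gripper":0.4},{"ax":0,"ay":0,"az":0,"tx":0,"ty":0,"tz":0.001,"gripper":0.4}]' | grep -E 'pos|^force'; done
```

```text
tcp_pos: [543.4, -190.6, 118.1]
force: [-0.4, -3.3, -2.0]
tcp_pos: [543.5, -190.6, 117.2]
force: [-0.3, -3.7, -2.9]
tcp_pos: [543.4, -190.6, 116.1]
force: [-0.9, -3.0, -1.5]
```

```bash
for i in 1 2; do python3 -m crank '[{"ax":0,"ay":0,"az":0,"tx":0,"ty":0,"tz":0.001,"gripper":0.4},{"ax":0,"ay":0,"az":0,"tx":0,"ty":0,"tz":0.001,"gripper":0.4}]' | grep -E 'pos|^force'; done
```

```text
tcp_pos: [543.6, -190.7, 115.8]
force: [-3.4, -2.2, 4.5]
tcp_pos: [543.7, -190.8, 115.7]
force: [-5.4, -1.6, 11.6]
```

Contact came at TCP z = 115.8, which puts the foot at about 21 mm. That is the flange level; resting on the pin would be 29. I'll relieve the press, let go and check.

```bash
python3 -m crank '[{"ax":0,"ay":0,"az":0,"tx":0,"ty":0,"tz":-0.001,"gripper":0.4},{"ax":0,"ay":0,"az":0,"tx":0,"ty":0,"tz":-0.001,"gripper":0.8},{"ax":0,"ay":0,"az":0,"tx":0,"ty":0,"tz":-0.001,"gripper":1},{"ax":0,"ay":0,"az":0,"tx":0,"ty":0,"tz":-0.001,"gripper":1},{"ax":0,"ay":0,"az":0,"tx":0,"ty":0,"tz":-0.001,"gripper":1},{"ax":0,"ay":0,"az":0,"tx":0,"ty":0,"tz":-0.001,"gripper":1}]'
python3 -m crank '[{"ax":0,"ay":0,"az":0,"tx":0,"ty":0,"tz":-0.03,"gripper":1},{"ax":0,"ay":0,"az":0,"tx":0,"ty":0,"tz":-0.07,"gripper":1},{"ax":0,"ay":0,"az":0,"tx":0,"ty":0,"tz":-0.12,"gripper":1},{"ax":0,"ay":0,"az":0,"tx":0,"ty":0,"tz":-0.15,"gripper":1},{"ax":0,"ay":0,"az":0,"tx":0,"ty":0,"tz":-0.15,"gripper":1}]'
python3 - <<'E'
from h import *
d=grab('scene');w=grab('wrist');t=grab('top')
print(proj(d,[[543,-190,136],[543,-190,144],[543,-190,160]]),proj(w,[[543,-190,136],[543,-190,144],[543,-190,160]]))
s=cv2.cvtColor(d['img'],cv2.COLOR_RGB2BGR)
a=cv2.resize(s[150:250,190:290],(600,600),interpolation=cv2.INTER_CUBIC);cv2.imwrite('pics/c3.png',a)
E
```

```text
time: 14.98
tcp_pos: [543.5, -190.6, 115.2]
tcp_rot: [3.141, -0.0, -0.02]
force: [-0.6, 0.1, 0.2]
width: 86.7
finger_force: 0.0
time: 15.6
tcp_pos: [544.7, -190.8, 268.3]
tcp_rot: [3.141, -0.006, -0.019]
force: [-0.0, 0.0, -0.9]
width: 87.5
finger_force: 0.0
[[240.00095954 179.07120626]
 [239.66478927 176.25345336]
 [238.98273956 170.53819805]] [[323.19178384 194.84301761]
 [323.20907522 197.16375521]
 [323.24670254 202.21419883]]
```

View pics/c3.png

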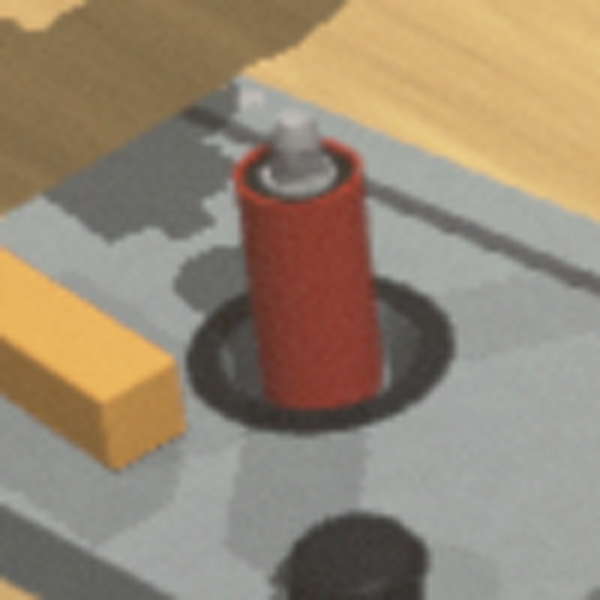

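The picture shows the drum upright in the throat, with the ring at (299,170) and the spindle tip at (296,115). Corrected for the known calibration offset, the top face is at about 136 mm, so the drum is fully home, which agrees with the contact height. The stick and nut are unmoved.

```bash
python3 -c "
from plant import r
print(r.job_done())"
```

```text
the job is handed in; nothing more can be done
None
```

The red drum is on the spindle, released and standing upright, and the job is handed in. Contact height and the final picture both put its foot on the flange with the notches over the pin, but the hand-in returned no verdict.

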